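# Pin the rinse nozzle, fit the valve knob and hold it pressed

### The arm

A 6-joint arm with a two-finger parallel gripper is mounted at the origin on the work surface. World frame = base frame: x ahead of the robot, y to its left, z up, the work surface at z = 0. Lengths are in m, angles in degrees, forces in N, time in s.
With the tool pointing down it reaches from about 0.35 to 0.875 m from the base axis. Payload 4.2 kg.
Tool frame: the origin (TCP) lies on the front face of the gripper's body, between the roots of the fingers; the fingertips stand 70 mm ahead of it and the grasp point (between the pads) lies 51 mm ahead of it; z points along the fingers, y is the line along which they close (so a half turn about z gives the same grasp; the last joint's range is limited). The gripper opens to 87 mm and grips with 3 to 60 N. Pads are 19 mm wide; open, the fingers measure 117 mm over their backs; the gripper's body (75 mm by 190 mm) begins 51 mm behind the grasp point.
Start: joints at [78.186, 22.042, 0.453, 0, -68.411, -14.817], TCP at [0.28, 0.559, 0.292] pointing down, gripper open.
Joint ranges: [-179.83, 179.83], [-69.29, 118.12], [-61.27, 80.66], [-181.25, 117.63], [-171.15, -9.14], [-177.46, 177.46]. Speed limits (degrees/s): [159.86, 159.86, 180, 180, 180, 180].

### API

Orientations are given as a 3x3 rotation matrix whose columns are the frame's x, y, z axes.
In Python, from station import r gives the robot as it stands.
- The arm moves only by the shell command python3 -m pendant 'ROWS' [OPENING]. ROWS is JSON, a list of rows, each a list of 2 entries, a list of its own where there are three numbers: the shift along the tool's x, y, z in mm, then the turn, a rotation vector about the tool's x, y, z in rad. A call has 1 to 10 rows; each row is the pose to reach, as a shift and turn from the pose commanded when the call began, along the tool's axes at that moment; what a row does not reach only later rows make up. A row lasts 1/10 s, in which the tool goes at most 50 mm and 8.59 degrees, less where a joint would pass 70% of its speed; a pose out of reach is approached as far as the arm can. A call with a gripper value outside its range is refused whole. OPENING is the opening, from 0 (shut) to 1 (fully open), set as the call begins (- or left out, the last holds). The fingers move at their own pace and stop on an object; the grip force is fixed at half the most. Time passes only in rows, so rows that repeat a pose let the fingers close. It gives the time, the measured TCP pose, the force, the opening and the grip force at its end, in the units of the state.
- r.sense(): the state, without advancing time (a new reading comes with each control period).
- r.capture(name): name is "side" or "top"; returns a dict with "frame" (420x560x3 uint8, red, green, blue), "vertical_fov" (degrees; the focal length in pixels is half the picture's height over the tangent of half this angle, whatever the lens; pixels are square), "cx", "cy" (the principal point, pixels), "rvec" (rotation vector, rad) and "tvec" (3), from world to camera coordinates, as OpenCV has them. Camera axes: x right, y down, z forward; pixel columns grow to the right and rows downward; lengths in m; the calibration is good to about 2 mm. A picture is of the moment at which its call begins. There is no depth.
- r.finish_job(): hands the job in; it is judged then, once.
The state is a dict: "time_s": time; "joints": joint angles; "joint_velocities": joint speeds; "effort": joint torques, N m; "tcp_pos": TCP position; "ee_rot": TCP orientation; "wrist_force": force on the tool from outside, world axes, zero at the start; "moment": the same for the moment, N m; "gripper_width": opening from 0.0 (shut) to 1.0 (fully open); "gripper_force": force on a finger pad.
Only numpy, scipy, OpenCV 4.12 (cv2) and the standard library are available. Lean on these libraries where they do the work, as an engineer would, in place of code of your own. Each camera call takes 0.05 s, during which the arm holds its last target. There are 200 camera calls.

### The job

Get the rinse station of the glass grinding bench running: first take the yellow-headed locking pin out of its wooden park block and push it all the way down through the eye of the blue nozzle stand. Then pick up the red knob, turn it so that its white pointer line points the same way as the yellow mark on the valve (the flat of the brass D-shaped stem), push it fully home on the stem, press it all the way down against the valve's spring, and finish while still holding it down. Leave the jar, the glass blank and the spanner alone.

Things in the scene. Friction and masses are not known exactly. Their poses are not given: they have to be found in the camera images.
- knob: Red knob, 60 g, loose on the bench, bore down. Origin: centre of its underside; z up. Round base 44 mm across, 17 mm high; on it a grip bar 40 mm long (knob's x), 14 mm wide (y), 17 to 41 mm above the underside. White pointer line on the bar's +x half. Underside: blind D bore 14 mm deep, 16 mm across, flat on the +x side 4.5 mm from the axis; fits the stem one way, 1 mm loose, 9 degrees play.
- knob_mark (a point): Outer end of the white pointer line on top of the knob's bar: 18 mm along the knob's +x from its axis, 41 mm above its underside.
- valve: Rinse valve, fixed: aluminium block 90 x 90 x 60 mm, black bezel 78 mm in diameter and 4 mm thick on it (top at 64 mm), the stem in the middle. Origin: centre of the underside, straight below the stem; +x is the side of the stem's flat. A yellow mark on the bezel, 26 to 38 mm from the axis, shows that side. A 22 mm copper pipe leaves the block to +x at 30 mm height.
- stem_tip (a point): Centre of the top of the brass D-shaped valve stem, 90 mm above the bench when not pressed; +x is the side of the stem's flat, z up. The stem is 14 mm in diameter, its flat 3.5 mm from the axis, its tip chamfered 2.5 mm; it stands 26 mm out of the bezel and does not turn. The knob fully home has its underside 14 mm below the tip, wherever the stem is pressed to.
- stem (a joint): How far the valve stem is pressed down, m: 0 out, 0.008 fully pressed (hard stop). A spring pushes it back out: about 4 N at the start, 10 N fully pressed. It does not latch.
- pin: Locking pin, 70 g, upright in the park block. Origin: centre of its foot (lower end); z up. Steel shank 10 mm in diameter, 42 mm long with a tapered foot (5 mm), then a round yellow head 22 mm in diameter, 26 mm high (from 42 to 68 mm above the foot).
- pin_collar (a point): On the pin's axis, underside of the yellow head, 42 mm above the pin's foot.
- park: Wooden park block 60 x 60 x 46 mm, fixed; origin at the centre of its underside. A 13 mm hole in its top, 44 mm deep; the pin stands in it with the foot about 4 mm and the head's underside 46 mm above the bench.
- eye (a point): Mouth of the vertical 13 mm through hole for the pin, 64 mm above the bench, in the middle of the top of a 50 x 50 mm stack of lug, blue arm and lug, 30 mm thick, on the nozzle stand; same axes as the stand. Fully home, the pin's head rests on this surface.
- stand: Nozzle stand, fixed. Origin: on the bench, straight below the eye. Its +x axis points from the eye to its post (26 mm in diameter, 98 mm from the eye, 90 mm high) and on to the blue hose (up to 125 mm high).
- jar: Bystander: amber jar with black lid, 52 mm in diameter, 85 mm high, loose; origin at the centre of its underside.
- blank: Bystander: green glass blank, 72 mm in diameter, 32 mm high, loose; origin at the centre of its underside.
- spanner: Bystander: steel spanner 170 mm long, lying loose on the bench; origin near its middle.

How it is judged:
By the outcome, as a careful person would: the job done as asked, in the order asked, and still so for the second after the job is handed in, while the arm keeps its last pose, push and grip.
It also fails if it takes over 54 s, if anything falls off the work surface, if the arm or the gripper's body presses on something with over 40 N, if the wrist force passes 120 N, or if a joint passes its speed limit or range.

## Working session

There is one attempt and no reset: what is moved stays moved. The work goes in short steps, Python scripts to look and compute and a shell command to move; the robot and the scene stay as the last step left them, time stands still between calls to the robot, and variables do not carry over. Pictures are saved under pics/ and viewed, at most 10 in all, crops included, and the job is handed in when it is done.

```bash
ls; mkdir -p pics; cat > h.py <<'E'
import numpy as np, cv2, pickle
from station import r
def cap(name,fn):
    c=r.capture(name); cv2.imwrite('pics/'+fn+'.png',c['frame'][:,:,::-1]); pickle.dump(c,open(fn+'.pkl','wb')); return c
def cam(c):
    h,w=c['frame'].shape[:2]; f=h/2/np.tan(np.radians(c['vertical_fov'])/2)
    K=np.array([[f,0,c['cx']],[0,f,c['cy']],[0,0,1]]); R=cv2.Rodrigues(np.array(c['rvec'],float))[0]
    return K,R,np.array(c['tvec'],float).ravel()
def px2w(c,uv,z):
    K,R,t=cam(c); o=-R.T@t; d=R.T@np.linalg.inv(K)@np.array([uv[0],uv[1],1.]); return o+d*(z-o[2])/d[2]
def w2px(c,p):
    K,R,t=cam(c); q=K@(R@np.array(p)+t); return q[:2]/q[2]
def load(fn): return pickle.load(open(fn+'.pkl','rb'))
def crop(fn,x0,y0,x1,y1,s,out):
    im=cv2.imread('pics/'+fn+'.png')[y0:y1,x0:x1]; cv2.imwrite('pics/'+out+'.png',cv2.resize(im,None,fx=s,fy=s,interpolation=cv2.INTER_CUBIC))
def totool(target,R=None):
    "world TCP target -> shift mm in current tool axes (measured)"
    s=r.sense(); return np.array(s['ee_rot']).T@(np.array(target)-np.array(s['tcp_pos']))*1000
E
python3 - <<'E'
from h import *
for n in('top','side'):
    c=cap(n,n+'0'); K,R,t=cam(c); print(n,(-R.T@t).round(3),R[2].round(3),K[0,0])
s=r.sense(); print(s)
E
```

```text
pics
top [ 0.452 -0.055  1.097] [ 0.048  0.01  -0.999] 384.43843708456075
side [ 0.009 -0.915  0.836] [ 0.389  0.707 -0.59 ] 528.3327941878827
{'time_s': 0.1, 'joints': array([ 7.81851027e+01,  2.20858933e+01,  3.87254201e-01, -2.31853574e-02,
       -6.84105876e+01, -1.48172677e+01]), 'joint_velocities': array([ 0.00845611, -0.12032183,  0.18114542,  0.08231295,  0.13203265,
       -0.05177499]), 'effort': array([-4.37266863e-04, -3.91687059e+01,  1.87936682e+01,  4.23198625e+00,
        1.34745764e-02, -7.03986279e-05]), 'tcp_pos': array([0.27996321, 0.55834311, 0.29127682]), 'ee_rot': array([[ 8.93835863e-01, -4.48393661e-01, -7.58623638e-04],
       [-4.48394285e-01, -8.93834081e-01, -1.78890819e-03],
       [ 1.24051428e-04,  1.93915280e-03, -9.99998112e-01]]), 'wrist_force': array([-0.19423413, -0.17827829,  0.43425851]), 'moment': array([-0.00049606, -0.04420501, -0.02752851]), 'gripper_force': 0.0, 'gripper_width': 0.9963220431565307}
```

View pics/top0.png

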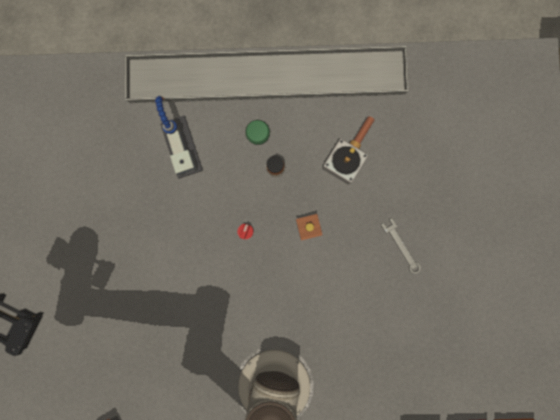

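View pics/side0.png

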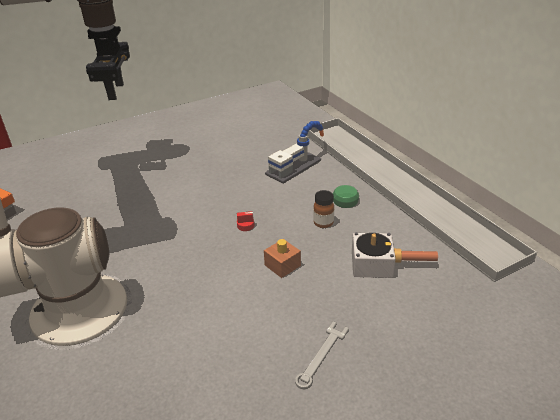

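```bash
cat >> h.py <<'E'
def montage(fn,pts,w,s,out):
    im=cv2.imread('pics/'+fn+'.png'); T=[]
    for u,v in pts:
        u0,v0=u-w//2,v-w//2; t=cv2.resize(im[v0:v0+w,u0:u0+w],None,fx=s,fy=s,interpolation=cv2.INTER_CUBIC)
        t=cv2.convertScaleAbs(t,alpha=1.3)
        for k in range(0,w,5):
            L=10 if k%10==0 else 5
            cv2.line(t,(k*s,0),(k*s,L),(255,255,255),1); cv2.line(t,(0,k*s),(L,k*s),(255,255,255),1)
            if k%10==0:
                cv2.putText(t,str(u0+k),(k*s,20),0,.35,(0,255,255),1); cv2.putText(t,str(v0+k),(10,k*s+4),0,.35,(0,255,255),1)
        T.append(t)
    n=len(T)//2; cv2.imwrite('pics/'+out+'.png',np.vstack([np.hstack(T[:n]),np.hstack(T[n:])]))
E
python3 - <<'E'
from h import *
montage('top0',[(180,160),(246,231),(310,227),(348,158)],50,6,'tm')
montage('side0',[(288,160),(245,220),(283,252),(380,250)],50,6,'sm')
E
```

```text
(no output)
```

View pics/tm.png

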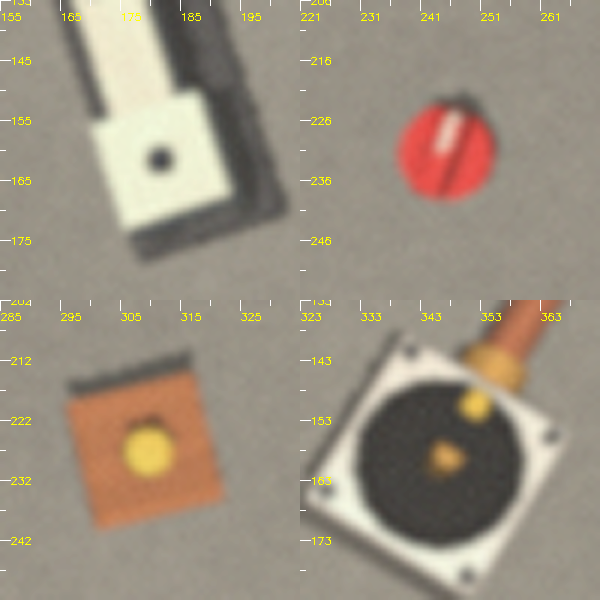

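View pics/sm.png

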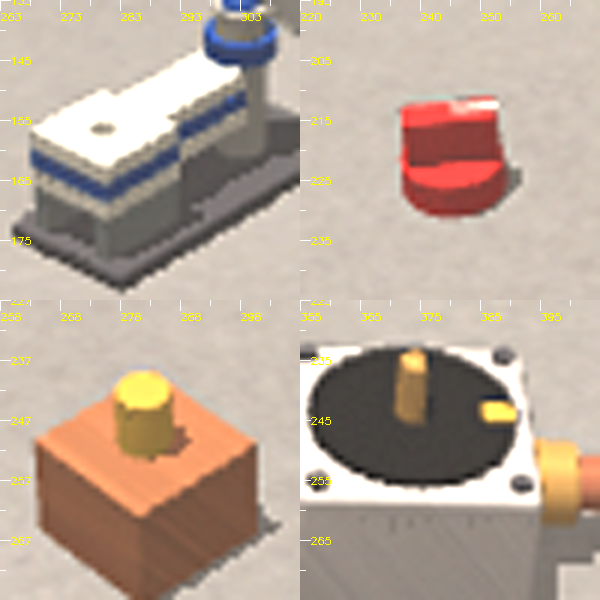

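```bash
python3 - <<'E'
from h import *
T,S=load('top0'),load('side0')
for n,a,b,z in [('eye',(181.3,161.3),(279.8,155.9),.064),('pinhead',(309.4,226.9),(281.4,241.3),.072),('stem',(347.3,158.8),(373.4,233.8),.09),('mark',(351.9,150.1),(387.8,243.3),.064)]:
    print(n,px2w(T,a,z).round(4),px2w(S,b,z).round(4))
print('bezel',px2w(T,(346,160.1),.064).round(4))
st=lambda n:[px2w(T,(x/6-.4+155,y/6-.4+135),.064) for x,y in n]
C=np.array(st([(92,122),(203,92),(233,192),(124,230)])); print('eyecorners',C.round(4),C.mean(0).round(4))
# knob
k=px2w(T,(245.1,230.6),.017);print('knob',k.round(4))
tk=lambda x,y,z:px2w(T,(x/6-.4+221,y/6-.4+206),z)
a,b=tk(142,152,.041),tk(155,112,.041);print('ptr',a,b,np.degrees(np.arctan2(*(b-a)[1::-1])))
sk=lambda x,y,z:px2w(S,(x/6-.4+220,y/6-.4+195),z)
a,b=sk(102,110,.041),sk(198,97,.041);print('bar back edge side',a,b,np.degrees(np.arctan2(*(b-a)[1::-1])))
a,b=sk(102,110,.041),sk(198,109,.041);print('bar front',a,b,np.degrees(np.arctan2(*(b-a)[1::-1])))
# bar sides red segmentation
im=T['frame'].astype(int); v,u=np.nonzero((im[...,0]-im[...,1]>60)&(im[...,0]-im[...,2]>60)); m=(abs(u-245)<12)&(abs(v-230)<12)
print('redtop',u[m].min(),u[m].max(),v[m].min(),v[m].max())
E
```

```text
eye [0.6297 0.2323 0.064 ] [0.6285 0.2358 0.064 ]
pinhead [ 0.4424 -0.109   0.072 ] [ 0.4408 -0.1064  0.072 ]
stem [ 0.6187 -0.2134  0.09  ] [ 0.6183 -0.2097  0.09  ]
mark [ 0.6463 -0.2308  0.064 ] [ 0.6463 -0.229   0.064 ]
bezel [ 0.6196 -0.2139  0.064 ]
eyecorners [[0.6481 0.263  0.064 ]
 [0.6603 0.2123 0.064 ]
 [0.6143 0.1995 0.064 ]
 [0.5985 0.2491 0.064 ]] [0.6303 0.231  0.064 ]
knob [0.4366 0.0687 0.017 ]
ptr [0.43605202 0.06830167 0.041     ] [0.45416135 0.06191871 0.041     ] -19.415933263709427
bar back edge side [0.41667143 0.08260371 0.041     ] [0.45532681 0.06956373 0.041     ] -18.64127077558867
bar front [0.41667143 0.08260371 0.041     ] [0.45147857 0.06198826 0.041     ] -30.637262523830717
redtop 237 252 224 238
```

```bash
python3 -m pendant '[[[313,245,42],[0,0,0]],[[313,245,42],[0,0,0]],[[313,245,42],[0,0,0]],[[313,245,42],[0,0,0]],[[313,245,42],[0,0,0]],[[313,245,42],[0,0,0]],[[313,245,42],[0,0,0]],[[313,245,42],[0,0,0]],[[313,245,42],[0,0,0]],[[313,245,42],[0,0,0]]]' 1
python3 -c "
from h import *
print(r.sense()['time_s'],totool([.4416,-.1077,.2]))"
```

```text
time_s: 1.1
tcp_pos: [0.4503, 0.1982, 0.2499]
ee_rot: [[0.893, -0.451, -0.001], [-0.451, -0.893, -0.0], [-0.0, 0.001, -1.0]]
wrist_force: [-0.6, -0.2, 0.2]
gripper_width: 1.003
gripper_force: 0.0
1.1 [130.11970689 276.94056704  50.02741225]
```

```bash
python3 -m pendant '[[[130,277,50],[0,0,0]],[[130,277,50],[0,0,0]],[[130,277,50],[0,0,0]],[[130,277,50],[0,0,0]],[[130,277,50],[0,0,0]],[[130,277,50],[0,0,0]],[[130,277,50],[0,0,0]],[[130,277,50],[0,0,0]],[[130,277,50],[0,0,0]],[[130,277,50],[0,0,0]]]'
python3 -c "
from h import *
cap('side','s1');cap('top','t1')
print(r.sense()['time_s'],totool([.4416,-.1077,.119]))
a=cv2.imread('pics/t1.png')[150:300,240:390];b=cv2.imread('pics/s1.png')[130:280,210:360]
cv2.imwrite('pics/v1.png',cv2.resize(np.hstack([a,b]),None,fx=2.6,fy=2.6))"
```

```text
time_s: 2.1
tcp_pos: [0.4427, -0.1049, 0.2006]
ee_rot: [[0.895, -0.446, 0.001], [-0.446, -0.895, 0.0], [0.001, -0.001, -1.0]]
wrist_force: [-0.1, 0.5, 0.3]
gripper_width: 1.0
gripper_force: 0.0
2.2 [ 0.20075355  2.81171787 81.59162278]
```

View pics/v1.png

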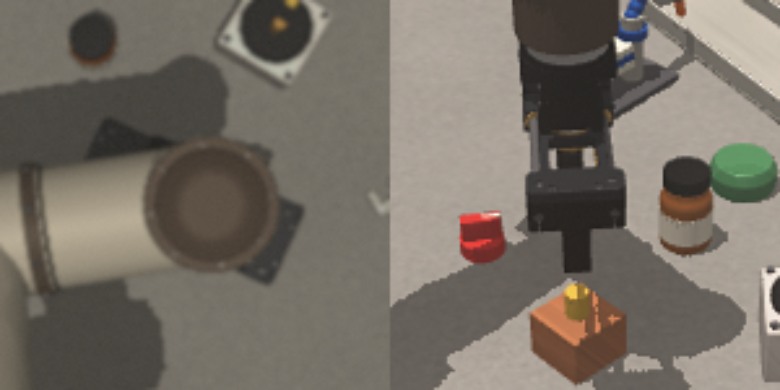

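```bash
python3 -m pendant '[[[0,0,20],[0,0,0]],[[0,0,40],[0,0,0]],[[0,0,60],[0,0,0]],[[0,0,70],[0,0,0]],[[0,0,80],[0,0,0]],[[0,0,81],[0,0,0]],[[0,0,81],[0,0,0]]]'
python3 -c "
from h import *
print(r.sense()['time_s'],totool([.4416,-.1077,.119]))"
```

```text
time_s: 2.9
tcp_pos: [0.4425, -0.1063, 0.1195]
ee_rot: [[0.894, -0.448, 0.0], [-0.448, -0.894, -0.0], [0.0, -0.0, -1.0]]
wrist_force: [0.3, 0.8, -0.4]
gripper_width: 1.0
gripper_force: 0.0
2.9 [-0.19833911  1.62343402  0.50875226]
```

Position is good; close on the head.

```bash
python3 -m pendant '[[[0,0,0],[0,0,0]],[[0,0,0],[0,0,0]],[[0,0,0],[0,0,0]],[[0,0,0],[0,0,0]],[[0,0,0],[0,0,0]],[[0,0,0],[0,0,0]],[[0,0,0],[0,0,0]],[[0,0,0],[0,0,0]]]' 0
```

```text
time_s: 3.7
tcp_pos: [0.4422, -0.1065, 0.1193]
ee_rot: [[0.894, -0.448, 0.0], [-0.448, -0.894, 0.0], [0.0, -0.0, -1.0]]
wrist_force: [-0.2, -0.0, 0.4]
gripper_width: 0.358
gripper_force: 0.0
```

```bash
python3 -m pendant '[[[0,0,0],[0,0,0]],[[0,0,0],[0,0,0]],[[0,0,0],[0,0,0]],[[0,0,0],[0,0,0]],[[0,0,0],[0,0,0]]]'
```

```text
time_s: 4.2
tcp_pos: [0.4417, -0.107, 0.1193]
ee_rot: [[0.894, -0.448, -0.001], [-0.448, -0.894, -0.001], [-0.001, 0.001, -1.0]]
wrist_force: [-0.8, -4.4, 3.3]
gripper_width: 0.246
gripper_force: 30.0
```

```bash
python3 -m pendant '[[[0,0,-10],[0,0,0]],[[0,0,-25],[0,0,0]],[[0,0,-45],[0,0,0]],[[0,0,-70],[0,0,0]],[[0,0,-90],[0,0,0]],[[0,0,-100],[0,0,0]],[[0,0,-100],[0,0,0]]]'
python3 -c "
from h import *
cap('side','s2')
print(r.sense()['time_s'],totool([.629,.234,.22]))"
```

```text
time_s: 4.9
tcp_pos: [0.443, -0.1061, 0.2207]
ee_rot: [[0.894, -0.448, 0.004], [-0.448, -0.894, 0.001], [0.003, -0.003, -1.0]]
wrist_force: [0.5, 0.5, -0.9]
gripper_width: 0.243
gripper_force: 30.0
4.95 [ 1.44638230e+01 -3.87784433e+02  5.30361218e-03]
```

```bash
python3 -m pendant '[[[1,-30,0],[0,0,0]],[[3,-70,0],[0,0,0]],[[5,-115,0],[0,0,0]],[[7,-160,0],[0,0,0]],[[9,-205,0],[0,0,0]],[[11,-250,0],[0,0,0]],[[12,-295,0],[0,0,0]],[[13,-335,0],[0,0,0]],[[14,-370,0],[0,0,0]],[[14,-387,0],[0,0,0]]]'
python3 -m pendant '[[[0,0,6],[0,0,0]],[[0,0,14],[0,0,0]],[[0,0,22],[0,0,0]],[[0,0,26],[0,0,0]],[[0,0,26],[0,0,0]],[[0,0,26],[0,0,0]]]'
python3 -c "
from h import *
cap('side','s3');cap('top','t3')
print(r.sense()['time_s'],totool([.629,.234,.19]))
a=cv2.imread('pics/t3.png')[110:210,130:230];b=cv2.imread('pics/s3.png')[90:190,240:340]
t=np.hstack([a,b]);cv2.imwrite('pics/v2.png',cv2.resize(b,None,fx=6,fy=6,interpolation=cv2.INTER_CUBIC))"
```

```text
time_s: 5.95
tcp_pos: [0.6286, 0.2359, 0.2162]
ee_rot: [[0.895, -0.447, -0.003], [-0.447, -0.895, -0.001], [-0.002, 0.002, -1.0]]
wrist_force: [0.3, 0.1, -0.6]
gripper_width: 0.238
gripper_force: 30.0
time_s: 6.55
tcp_pos: [0.6282, 0.2327, 0.1935]
ee_rot: [[0.894, -0.449, 0.0], [-0.449, -0.894, 0.0], [0.0, -0.0, -1.0]]
wrist_force: [-0.5, -0.3, -0.5]
gripper_width: 0.244
gripper_force: 30.0
6.65 [ 0.14990532 -1.19260011  3.93112509]
```

View pics/v2.png

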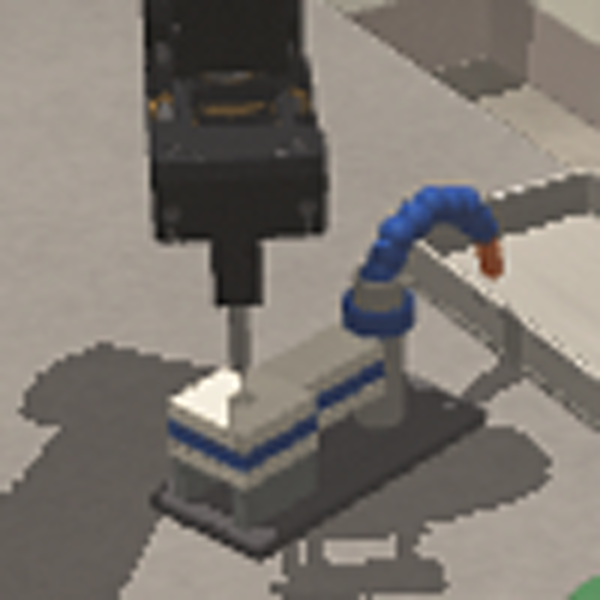

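```bash
python3 - <<'E'
from h import *
S=load('s3'); S0=load('side0')
g=S['frame'].mean(2).astype(int)
for v in range(140,158): print(v,g[v,268:292])
s=r.sense(); f=np.array(s['tcp_pos'])-[0,0,.115]
print('pred foot px',w2px(S,f),'pred shank 20 above',w2px(S,f+[0,0,.02]))
print('eye0'); g=S0['frame'].mean(2).astype(int)
for v in range(152,160): print(v,g[v,272:290])
E
```

```text
140 [152 153 154 154 153 152 151 113  26  29  32  35  35  33  49  67 160 154
 155 154 153 152 152 152]
141 [152 152 154 155 153 153 153 151 119 152  78  82  87 121 156 153 156 154
 154 154 153 152 154 152]
142 [152 154 156 154 153 154 154 155 154 156  80  83  87 122 157 155 154 154
 155 153 152 151 154 154]
143 [154 154 154 154 153 156 158 157 158 152  78  81  86 124 158 154 155 154
 154 155 153 154 152 157]
144 [155 154 153 154 154 154 155 155 156 156  93  80  86 124 156 153 154 154
 154 154 152 154 154 156]
145 [152 152 154 154 153 153 153 155 156 156  95  80  83 107 156 150 155 157
 157 155 155 155 156 156]
146 [155 156 155 155 155 154 154 154 154 154  95  80  82 105 158 155 156 156
 156 156 157 156 152 147]
147 [156 155 156 154 153 152 154 155 157 154  93  80  82 105 161 159 157 155
 154 153 155 146 135 135]
148 [158 158 157 154 153 154 155 154 155 153  94  79  82 105 160 157 157 156
 156 147 137 135 135 136]
149 [163 161 159 157 154 151 154 153 154 154 100  78  82 105 159 156 157 147
 138 137 136 135 135 135]
150 [ 99  98  97 102 158 157 156 154 153 150 115  76  80 106 159 146 1
[... 771 characters left out ...]
.0592431  151.79204681] pred shank 20 above [279.84740617 145.61787273]
eye0
152 [153 150 154 199 233 233 233 234 233 233 233 234 232 230 227 224 225 225]
153 [153 200 234 233 234 233 233 234 234 234 234 234 234 233 234 231 227 226]
154 [196 234 234 233 233 233 234 237 237 238 236 234 234 234 233 233 233 231]
155 [232 233 232 232 232 233 218 164 178 182 228 234 233 233 232 233 233 235]
156 [232 231 231 232 231 219 127 102 112 124 185 232 230 230 232 232 235 238]
157 [235 233 232 230 231 229 196 166 171 181 231 232 230 231 233 236 236 180]
158 [221 237 234 232 231 231 231 231 231 230 233 232 233 235 235 184 183 111]
159 [135 169 219 236 233 231 231 230 231 232 233 233 237 238 179 112 116 109]
```

```bash
python3 -m pendant '[[[0,0,4],[0,0,0]],[[0,0,8],[0,0,0]],[[0,0,12],[0,0,0]],[[0,0,15],[0,0,0]],[[0,0,18],[0,0,0]],[[0,0,18],[0,0,0]],[[0,0,18],[0,0,0]]]'
```

```text
time_s: 7.35
tcp_pos: [0.6282, 0.2332, 0.1752]
ee_rot: [[0.894, -0.448, -0.0], [-0.448, -0.894, -0.0], [0.0, 0.0, -1.0]]
wrist_force: [1.1, 0.2, -1.1]
gripper_width: 0.243
gripper_force: 30.0
```

```bash
python3 -m pendant '[[[0,0,4],[0,0,0]],[[0,0,8],[0,0,0]],[[0,0,12],[0,0,0]],[[0,0,14],[0,0,0]],[[0,0,14],[0,0,0]]]'
```

```text
time_s: 7.85
tcp_pos: [0.6279, 0.233, 0.1606]
ee_rot: [[0.894, -0.448, -0.001], [-0.448, -0.894, -0.001], [-0.001, 0.001, -1.0]]
wrist_force: [0.4, -0.1, -0.9]
gripper_width: 0.242
gripper_force: 30.0
```

Sliding in freely; continue to the head.

```bash
python3 -m pendant '[[[0,0,4],[0,0,0]],[[0,0,8],[0,0,0]],[[0,0,12],[0,0,0]],[[0,0,16],[0,0,0]],[[0,0,20],[0,0,0]],[[0,0,22],[0,0,0]],[[0,0,23],[0,0,0]],[[0,0,24],[0,0,0]],[[0,0,24],[0,0,0]],[[0,0,24],[0,0,0]]]'
```

```text
time_s: 8.85
tcp_pos: [0.6282, 0.2332, 0.1374]
ee_rot: [[0.894, -0.448, 0.0], [-0.448, -0.894, 0.0], [0.0, -0.0, -1.0]]
wrist_force: [-0.3, 0.1, 0.1]
gripper_width: 0.244
gripper_force: 30.0
```

```bash
python3 -m pendant '[[[0,0,1],[0,0,0]],[[0,0,2],[0,0,0]],[[0,0,2],[0,0,0]],[[0,0,2],[0,0,0]]]'
```

```text
time_s: 9.25
tcp_pos: [0.6283, 0.2332, 0.1373]
ee_rot: [[0.894, -0.448, 0.001], [-0.448, -0.894, 0.0], [0.001, -0.001, -1.0]]
wrist_force: [-3.0, -0.8, 6.7]
gripper_width: 0.245
gripper_force: 30.0
```

```bash
python3 -m pendant '[[[0,0,0],[0,0,0]],[[0,0,0],[0,0,0]],[[0,0,0],[0,0,0]],[[0,0,0],[0,0,0]],[[0,0,0],[0,0,0]]]' 0.6
python3 -m pendant '[[[0,0,-10],[0,0,0]],[[0,0,-30],[0,0,0]],[[0,0,-55],[0,0,0]],[[0,0,-80],[0,0,0]],[[0,0,-80],[0,0,0]]]'
python3 -c "
from h import *
print(r.sense()['time_s'],totool([.436,.0705,.17]))"
```

```text
time_s: 9.75
tcp_pos: [0.6281, 0.2331, 0.1349]
ee_rot: [[0.894, -0.448, -0.0], [-0.448, -0.894, -0.0], [-0.0, 0.0, -1.0]]
wrist_force: [-0.2, -0.2, -0.2]
gripper_width: 0.567
gripper_force: 0.0
time_s: 10.25
tcp_pos: [0.6301, 0.234, 0.2208]
ee_rot: [[0.894, -0.447, 0.009], [-0.447, -0.894, 0.004], [0.006, -0.008, -1.0]]
wrist_force: [0.7, 0.5, 0.6]
gripper_width: 0.599
gripper_force: 0.0
10.25 [-100.72460042  233.49627659   48.38847723]
```

```bash
python3 -m pendant '[[[-15,35,0],[0,0,-0.02]],[[-34,80,0],[0,0,-0.04]],[[-53,125,0],[0,0,-0.07]],[[-72,170,15],[0,0,-0.1]],[[-90,210,30],[0,0,-0.133]],[[-99,232,45],[0,0,-0.133]],[[-99,232,45],[0,0,-0.133]],[[-99,232,45],[0,0,-0.133]]]'
python3 -c "
from h import *
cap('side','s4');cap('top','t4')
print(r.sense()['time_s'],totool([.436,.070,.090]))
a=cv2.imread('pics/s4.png')[95:245,200:350]
cv2.imwrite('pics/v3.png',cv2.resize(a,None,fx=4,fy=4,interpolation=cv2.INTER_CUBIC))"
```

```text
time_s: 11.05
tcp_pos: [0.4359, 0.0701, 0.1706]
ee_rot: [[0.945, -0.326, 0.001], [-0.326, -0.945, 0.0], [0.001, -0.0, -1.0]]
wrist_force: [0.7, -0.2, 1.1]
gripper_width: 0.601
gripper_force: 0.0
11.15 [-0.74483404  1.33063864 80.93364651]
```

View pics/v3.png

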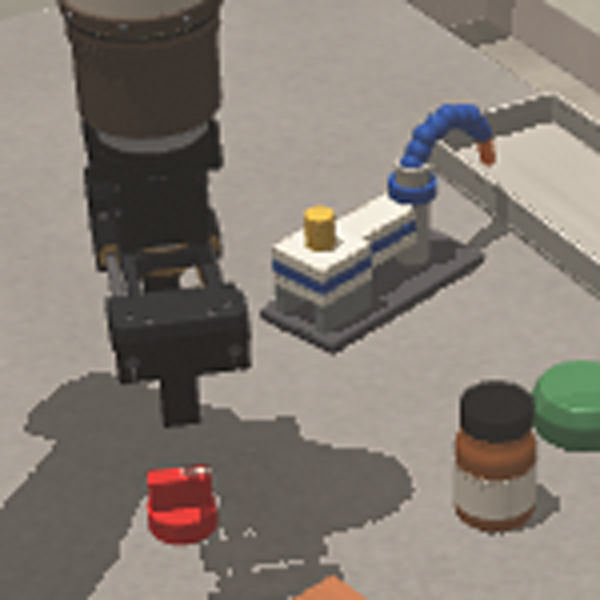

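```bash
python3 -m pendant '[[[0,0,20],[0,0,0]],[[0,0,40],[0,0,0]],[[0,0,60],[0,0,0]],[[0,0,72],[0,0,0]],[[0,0,79],[0,0,0]],[[0,0,80],[0,0,0]],[[0,0,80],[0,0,0]]]'
python3 -m pendant '[[[0,0,0],[0,0,0]],[[0,0,0],[0,0,0]],[[0,0,0],[0,0,0]],[[0,0,0],[0,0,0]],[[0,0,0],[0,0,0]],[[0,0,0],[0,0,0]],[[0,0,0],[0,0,0]],[[0,0,0],[0,0,0]]]' 0
```

```text
time_s: 11.85
tcp_pos: [0.4363, 0.0706, 0.0905]
ee_rot: [[0.946, -0.325, 0.001], [-0.325, -0.946, 0.0], [0.001, -0.001, -1.0]]
wrist_force: [0.6, -0.3, -0.3]
gripper_width: 0.605
gripper_force: 0.0
time_s: 12.65
tcp_pos: [0.4356, 0.0701, 0.0903]
ee_rot: [[0.945, -0.326, -0.0], [-0.326, -0.945, -0.0], [0.0, 0.0, -1.0]]
wrist_force: [-0.0, 0.2, 1.0]
gripper_width: 0.158
gripper_force: 30.0
```

```bash
python3 -m pendant '[[[0,0,-15],[0,0,0]],[[0,0,-45],[0,0,0]],[[0,0,-80],[0,0,0]],[[0,0,-110],[0,0,0]],[[25,20,-115],[0,0,0]],[[50,40,-115],[0,0,0.03]],[[80,62,-115],[0,0,0.06]],[[115,90,-115],[0,0,0.1]],[[150,118,-115],[0,0,0.14]],[[185,145,-115],[0,0,0.18]]]'
python3 -m pendant '[[[30,20,0],[0,0,0.03]],[[55,40,0],[0,0,0.05]],[[79,62,0],[0,0,0.059]],[[79,62,0],[0,0,0.059]],[[79,62,10],[0,0,0.059]],[[79,62,10],[0,0,0.059]]]'
python3 -c "
from h import *
cap('side','s5');cap('top','t5')
s=r.sense();print(s['time_s'],totool([.6185,-.2116,.195]),s['tcp_pos'],np.degrees(np.arctan2(s['ee_rot'][1][0],s['ee_rot'][0][0])))
"
```

```text
time_s: 13.65
tcp_pos: [0.5638, -0.1288, 0.2048]
ee_rot: [[0.871, -0.491, -0.001], [-0.491, -0.871, 0.0], [-0.001, 0.0, -1.0]]
wrist_force: [0.4, 0.8, -0.7]
gripper_width: 0.162
gripper_force: 30.0
time_s: 14.25
tcp_pos: [0.6004, -0.2189, 0.1929]
ee_rot: [[0.841, -0.54, -0.004], [-0.54, -0.841, 0.002], [-0.005, 0.001, -1.0]]
wrist_force: [0.1, 0.9, -0.7]
gripper_width: 0.159
gripper_force: 30.0
14.35 [ 10.59523246 -15.41727815  -0.45428465] [ 0.60126302 -0.2188706   0.19457268] -32.63049790114324
```

```bash
python3 -m pendant '[[[4,-6,0],[0,0,0]],[[9,-12,0],[0,0,0]],[[10.5,-15.5,0],[0,0,0]],[[10.5,-15.5,0],[0,0,0]],[[10.5,-15.5,0],[0,0,0]],[[10.5,-15.5,0],[0,0,0]]]'
python3 -c "
from h import *
c=cap('side','s6')
s=r.sense();p=np.array(s['tcp_pos']);print(s['time_s'],totool([.6185,-.2116,.195]),p,np.degrees(np.arctan2(s['ee_rot'][1][0],s['ee_rot'][0][0])))
R=np.array(s['ee_rot']);k=p-[0,0,.0902]
for n,q in dict(under=k,base_l=k-R[:,0]*.022+[0,0,.0],mark=k+R[:,0]*.018+[0,0,.041],stem=[.6185,-.2116,.09]).items(): print(n,w2px(c,q))
a=cv2.imread('pics/s6.png')[200:275,330:430]
a=cv2.convertScaleAbs(a,alpha=1.3);cv2.imwrite('pics/v4.png',cv2.resize(a,None,fx=8,fy=8,interpolation=cv2.INTER_CUBIC))"
```

```text
time_s: 14.95
tcp_pos: [0.6189, -0.2126, 0.1952]
ee_rot: [[0.841, -0.54, -0.0], [-0.54, -0.841, 0.0], [-0.0, 0.0, -1.0]]
wrist_force: [0.3, 0.6, -1.5]
gripper_width: 0.157
gripper_force: 30.0
15.0 [-0.87054255 -0.72533301  0.23966978] [ 0.61884046 -0.21268078  0.19523957] -32.716250614109406
under [374.92734882 229.15206193]
base_l [364.88434813 229.02075515]
mark [384.78172608 214.38583266]
stem [373.98964661 234.23924179]
```

View pics/v4.png

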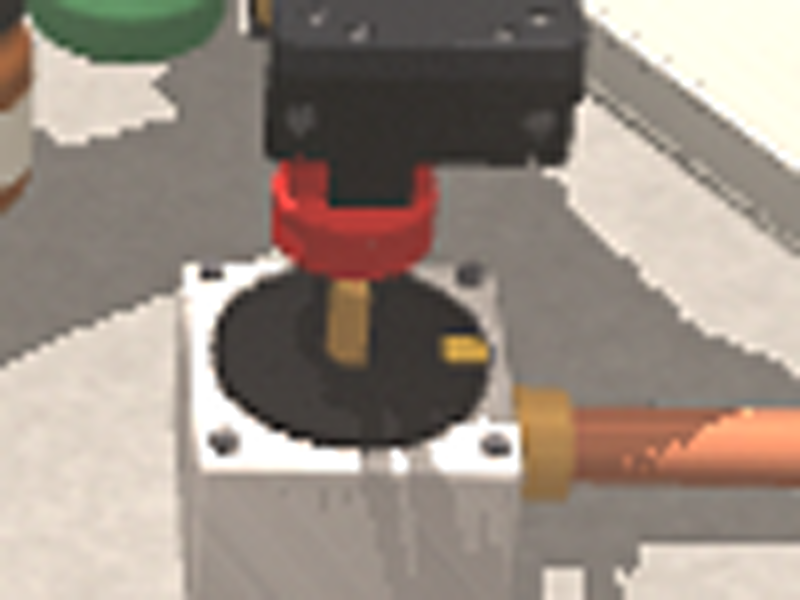

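```bash
python3 - <<'E'
from h import *
c=load('s6');f=c['frame'].astype(int)
print('knob R-G'); 
for v in range(222,236): print(v,(f[v,362:388,0]-f[v,362:388,1]))
print('stem R-B')
for v in range(234,247): print(v,(f[v,366:382,0]-f[v,366:382,2]))
k=np.array([.6185,-.2116,0]);x=np.array([.841,-.54,0]);y=np.array([-.54,-.841,0])
for z in (.064,.077,.09,.105,.113,.122): print(z,w2px(c,k+[0,0,z]),w2px(c,k+x*.001+[0,0,z])-w2px(c,k+[0,0,z]),w2px(c,k+y*.001+[0,0,z])-w2px(c,k+[0,0,z]))
# stem silhouette predicted offset from axis at z=.077
th=np.radians(np.arange(0,361)); P=np.array([[min(7*np.cos(t),3.5),7*np.sin(t)] for t in th])/1000
u=[w2px(c,k+x*a+y*b+[0,0,.077])[0] for a,b in P]; print('stem sil',min(u),max(u),w2px(c,k+[0,0,.077])[0])
E
```

```text
knob R-G
222 [  3  13 118 126  60  64  65  67  66  -1   0   3   3   4   3   3   3   3
   2  20  71  65  38   2   4   7]
223 [  3  11 122 125  58  62  64  65  66  -3   2   3   4   3   3   4   3   2
   2  19  68  63  50   3   6   7]
224 [  3   4  83 178  67  73  75  75  49  -4   0   1   2   2   2   2   1   1
   1  30  73  79  69   2   5   5]
225 [  4   3  60 149 176  89  91  92  88  -8  -5  -3  -5  -5  -5  -4  -5  -5
  -1  42  95  91  42   3   6   5]
226 [ 4  6 80 87 92 92 91 93 94 89 91 93 92 92 91 92 92 92 90 92 93 80 35  2
  5  6]
227 [ 5  6 83 58 59 72 88 93 93 93 94 92 93 93 94 94 93 93 93 92 82 63 19  3
  6  7]
228 [ 4  7 85 78 57 61 64 71 74 87 93 93 93 93 93 92 92 87 80 68 67 63 19  4
  7  5]
229 [ 5  7 88 83 79 59 60 63 64 64 67 73 74 73 74 74 67 67 66 66 67 63 19  4
  7  6]
230 [ 4  6 54 85 83 79 61 61 64 63 63 65 65 64 53 64 65 65 65 66 68 61  4  5
  6  7]
231 [ 4  4  7 54 87 83 61 62 64 63 64 65 64 63 63 65 65 66 66 68 67 39  3  5
  5  7]
232 [ 9  8  8  8 57 67 64 64 64 63 64 64 65 65 65 64 65 67 68 66 37  4  4  6
  7  5]
233 [ 9 11 11  8  9 26 52 69 66 66 65 65 64 65 65 67
[... 750 characters left out ...]
]
244 [ 6  5  5  4  7 32 56 57 56 39  3  5  6  5  6  6]
245 [ 5  5  6  6  4  7 20 31 30 29  4  5  5  6  5  7]
246 [6 4 5 6 5 4 5 7 7 8 5 6 6 5 6 7]
0.064 [373.12266192 243.21058412] [0.44711502 0.00637304] [0.03690249 0.28634151]
0.077 [373.55334109 238.75402294] [0.45003673 0.00620742] [0.03743555 0.28516478]
0.09 [373.98964661 234.23924179] [0.45299687 0.00603692] [0.03797944 0.28393274]
0.105 [374.50021247 228.95603294] [0.45646118 0.00583392] [0.03862084 0.28243997]
0.113 [374.77569792 226.10537794] [0.45833057 0.00572283] [0.03896913 0.28161165]
0.122 [375.08830957 222.8705501 ] [0.46045201 0.00559545] [0.03936624 0.2806523 ]
stem sil 370.3947110304691 375.3629459093198 373.553341094977
```

```bash
python3 -m pendant '[[[1.5,-0.2,3],[0,0,0]],[[2.7,-0.3,6],[0,0,0]],[[2.7,-0.3,9],[0,0,0]],[[2.7,-0.3,10],[0,0,0]],[[2.7,-0.3,10],[0,0,0]]]'
python3 - <<'E'
from h import *
c=cap('side','s7');f=c['frame'].astype(int); s=r.sense(); print(s['tcp_pos'],s['time_s'])
for v in range(229,241): print(v,(f[v,362:388,0]-f[v,362:388,1]))
for v in range(240,244): print(v,(f[v,366:382,0]-f[v,366:382,2]))
print(w2px(c,s['tcp_pos']-np.array([0,0,.0902])))
E
```

```text
time_s: 15.5
tcp_pos: [0.6213, -0.2138, 0.1848]
ee_rot: [[0.841, -0.54, -0.001], [-0.54, -0.841, 0.0], [-0.001, 0.0, -1.0]]
wrist_force: [-0.7, -0.6, -1.4]
gripper_width: 0.158
gripper_force: 30.0
[ 0.62142747 -0.21381767  0.18510788] 15.55
229 [  5   4   5  86 118  89  91  92  92  88  32  37  35  10  11  12  12  11
  12  17  69  94  82  19   4   6]
230 [ 6  3  5 83 84 85 85 92 94 93 90 92 92 92 92 92 93 92 91 91 92 95 69 18
  4  7]
231 [ 5  5 25 84 80 80 62 73 87 94 94 93 93 93 93 92 94 93 94 93 80 70 61  2
  5  5]
232 [ 6  7  8 86 82 80 60 62 65 73 80 86 87 93 94 93 93 85 80 67 67 67 62  1
  5  5]
233 [10  7  7 66 85 81 60 61 62 63 64 66 65 66 66 66 67 67 67 65 66 67 51  5
  7  4]
234 [11  8  7 47 86 83 61 63 62 64 62 64 65 64 64 63 65 65 67 66 67 68 52  7
  9  3]
235 [ 4  3  1 10 51 86 63 63 63 63 64 64 65 64 65 65 64 66 66 66 68 65 24  8
 10  6]
236 [ 3  4  3  0  8 30 51 67 65 65 64 65 64 64 65 65 66 66 67 68 68 18  5  5
 10 11]
237 [ 4  4  3  3  1  3  7 25 53 67 66 66 66 66 67 67 68 69 69 33 10  1  2  3
  4  9]
238 [ 3  4  4  3  3  3  2  2 10 32 39 58 60 60 47 34 34 32 10  4  2  2  3  3
  3  4]
239 [ 2  3  3  3  4  2  3  2  5 22 23 26 26 25  8  3  5  4  1  2  3  3  4  3
  3  2]
240 [ 4  3  3  4  3  3  3  2  5 24 23 25 24 25  5  2  2  3  3  3  3  2  3  3
  4  4]
240 [ 5  4  5  3 10 53 54 55 55 56  9  4  4  5  4  5]
241 [ 6  6  4  5 10 54 53 54 55 56  2  4  5  5  5  6]
242 [ 5  6  4  4 17 54 54 56 55 57  2  4  5  5  6  5]
243 [ 6  6  6  4 17 57 53 55 55 42  2  4  5  6  6  5]
[375.83099733 232.621916  ]
```

```bash
python3 -m pendant '[[[0,0,2],[0,0,0]],[[0,0,4],[0,0,0]],[[0,0,6],[0,0,0]],[[0,0,8],[0,0,0]],[[0,0,8],[0,0,0]],[[0,0,8],[0,0,0]]]'
```

```text
time_s: 16.15
tcp_pos: [0.6215, -0.2138, 0.1772]
ee_rot: [[0.841, -0.54, -0.0], [-0.54, -0.841, -0.0], [-0.0, 0.0, -1.0]]
wrist_force: [0.5, -0.3, -0.2]
gripper_width: 0.159
gripper_force: 30.0
```

```bash
python3 -m pendant '[[[0,0,2],[0,0,0]],[[0,0,4],[0,0,0]],[[0,0,6],[0,0,0]],[[0,0,8],[0,0,0]],[[0,0,8],[0,0,0]],[[0,0,8],[0,0,0]]]'
```

```text
time_s: 16.75
tcp_pos: [0.6213, -0.2138, 0.169]
ee_rot: [[0.841, -0.54, -0.001], [-0.54, -0.841, 0.0], [-0.0, 0.0, -1.0]]
wrist_force: [-0.2, -0.4, -1.3]
gripper_width: 0.161
gripper_force: 30.0
```

Freely on the stem; now press home and down.

```bash
python3 -m pendant '[[[0,0,2],[0,0,0]],[[0,0,4],[0,0,0]],[[0,0,5],[0,0,0]],[[0,0,6],[0,0,0]],[[0,0,7],[0,0,0]],[[0,0,7],[0,0,0]],[[0,0,7],[0,0,0]]]'
python3 -m pendant '[[[0,0,1],[0,0,0]],[[0,0,2],[0,0,0]],[[0,0,3],[0,0,0]],[[0,0,4],[0,0,0]],[[0,0,4],[0,0,0]],[[0,0,4],[0,0,0]]]'
```

```text
time_s: 17.45
tcp_pos: [0.6216, -0.2139, 0.1631]
ee_rot: [[0.842, -0.54, 0.001], [-0.54, -0.842, -0.0], [0.001, 0.0, -1.0]]
wrist_force: [-2.6, -1.1, 5.6]
gripper_width: 0.161
gripper_force: 30.0
time_s: 18.05
tcp_pos: [0.6216, -0.2139, 0.1597]
ee_rot: [[0.842, -0.54, 0.001], [-0.54, -0.842, -0.001], [0.001, 0.0, -1.0]]
wrist_force: [-3.0, -0.4, 8.1]
gripper_width: 0.157
gripper_force: 30.0
```

```bash
python3 -m pendant '[[[0,0,1],[0,0,0]],[[0,0,2],[0,0,0]],[[0,0,3],[0,0,0]],[[0,0,3],[0,0,0]],[[0,0,3],[0,0,0]],[[0,0,3],[0,0,0]]]'
```

```text
time_s: 18.65
tcp_pos: [0.6216, -0.2139, 0.1581]
ee_rot: [[0.842, -0.54, 0.001], [-0.54, -0.842, -0.001], [0.002, 0.0, -1.0]]
wrist_force: [-3.4, 1.6, 12.9]
gripper_width: 0.162
gripper_force: 30.0
```

```bash
python3 -m pendant '[[[0,0,1],[0,0,0]],[[0,0,2],[0,0,0]],[[0,0,2],[0,0,0]],[[0,0,2],[0,0,0]],[[0,0,2],[0,0,0]],[[0,0,2],[0,0,0]]]'
python3 -c "
from h import *
cap('side','s8');s=r.sense();print(s['tcp_pos'],s['wrist_force'],s['time_s'])
a=cv2.imread('pics/s8.png')[130:280,230:430];cv2.imwrite('pics/v5.png',cv2.resize(a,None,fx=4,fy=4,interpolation=cv2.INTER_CUBIC))"
```

```text
time_s: 19.25
tcp_pos: [0.6217, -0.2139, 0.158]
ee_rot: [[0.842, -0.539, 0.002], [-0.539, -0.842, -0.002], [0.003, 0.0, -1.0]]
wrist_force: [-7.5, 2.6, 19.6]
gripper_width: 0.159
gripper_force: 30.0
[ 0.62168829 -0.21394456  0.15799463] [-6.73773813  3.89575698 19.87234928] 19.3
```

View pics/v5.png

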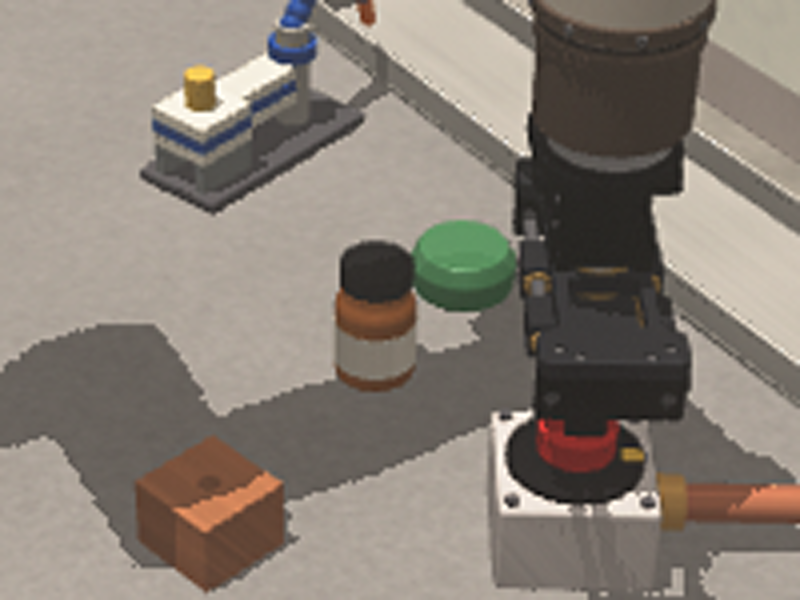

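The picture shows the pin's head resting on the eye, at about (200,90). The knob is down on the valve at (578,440). Height stayed at 0.158 m while the force rose from 13 to 20 N, so the stem is on its hard stop.

```bash
python3 -c "
from station import r
print(r.finish_job())"
```

```text
the job is handed in; nothing more can be done
None
```

The job is handed in at about 19 s of the 54 s allowed: the pin is fully home in the eye, and the knob is on the stem, turned to the yellow mark and held down against the hard stop with about 20 N; the jar, blank and spanner were left alone.

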